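# Slide the stock bin home under the riser shelf

### The job

Put the bin of blue phone cases back in its place under the low shelf: with the fingers only, push it along the bench to the gap marked by the yellow tag and slide it in flat under the shelf until its front is in line with the fronts of the other two bins, standing square and centred on the tag. Do not lift it or tip it up, and leave the other bins, the tape roll and the bottle where they stand.

Things in the scene. Friction and masses are not known exactly. Their poses are not given: they have to be found in the camera images.
- bin: Bin to put away: clear plastic, white rim, packed with blue phone cases. Over the rim 100 mm (x, front to back) by 165 (y); foot 88 by 153. Rim 44 to 48 mm up overhangs the foot, so fingers beside it meet the rim and pressing down on it tips the bin; top case 54 mm up. 0.2 to 0.45 kg, loose on the bench before the shelf. Origin: centre of underside, x to its back; its front (-x) faces the robot.
- tag: Yellow tag, 45 by 70 mm, fixed on the front edge of the shelf's deck (top 78 mm up) over the empty place. The origin is not on the tag but on the bench, where the centre of the bin's underside belongs: 20 mm in behind the deck's front edge, below the tag's middle, so the bin's front rim stands 30 mm proud of the deck like its neighbours'. x points straight in under the shelf, y left along its edge.
- riser: Low fixed steel shelf with board deck, 620 mm wide (y), 200 deep (x), headroom 60 mm, deck top 76 mm up, a post at each corner, open front and back. Places at y = -180, 0, 180 mm: two hold bins, one is empty. Goods on the rear half of the deck reach 116 mm up. Origin: on the bench below the middle of the deck's front edge; x points in under the shelf, y left along its edge.
- bin_a: Neighbour bin like the blue one in shape and size but with black cases, loose, in its place under the shelf with its front rim 30 mm proud of the deck; leave it. Origin: centre of its underside, x to its back.
- bin_b: Neighbour bin like the blue one in shape and size but with grey cases, loose, in its place under the shelf with its front rim 30 mm proud of the deck; leave it. Origin: centre of its underside, x to its back.
- tape: Roll of parcel tape lying flat on the bench to one side, 100 mm across, 48 mm high; leave it. Origin: centre of its underside.
- bottle: Blue bottle of screen cleaner standing on the bench to the other side, 44 mm across, 130 mm high; leave it. Origin: centre of its underside.
There are look-alikes about, which are no part of the job. There is more than one size of the bin; the one meant has the size given above.

How it is judged:
At the end, for the whole second after the job is handed in: The blue bin stands flat and still in the marked place: front within 10 mm of the line of the other fronts, within 10 mm sideways of the tag's middle, square within 5 degrees; other bins within 12 mm, tape roll and bottle within 20 mm of where they stood, bottle upright (x of bin in the frame of tag between -0.01 and 0.01 m and y of bin in the frame of tag between -0.01 and 0.01 m and angle between the x axis of bin and the x axis of tag, either way round below 0.09 rad and height (world z) of bin below 0.004 m and angle between bin's own z axis and vertical below 0.03 rad and linear speed of bin below 0.01 m/s and distance of each of bin_a, bin_b from where it was at the start of the episode below 0.012 m and distance of each of tape, bottle from where it was at the start of the episode below 0.02 m and angle between bottle's own z axis and vertical below 0.1 rad); the robot touches nothing.
It fails at once if the blue bin is lifted off the bench (more than 6 mm) (height (world z) of bin above 0.006 m).
It fails at once if the bin is pushed with the arm or the gripper's body instead of the fingers (contact force between the arm and bin above 3 N).
It fails at once if the blue bin is tipped (more than 6 degrees) (angle between bin's own z axis and vertical above 0.105 rad).
It fails at once if the black or grey bin is pushed out of its place (more than 12 mm) (distance of any of bin_a, bin_b from where it was at the start of the episode above 0.012 m).
It fails at once if the tape roll or the bottle is moved (more than 20 mm) or the bottle is knocked over (distance of any of tape, bottle from where it was at the start of the episode above 0.02 m or angle between bottle's own z axis and vertical above 0.5 rad).
It also fails if it takes over 72 s, if anything falls off the work surface, if the arm or the gripper's body presses on something with over 40 N, if the wrist force passes 120 N, or if a joint passes its speed limit or range.

### The arm

A 7-joint arm with a two-finger parallel gripper is mounted at the origin on the work surface. World frame = base frame: x ahead of the robot, y to its left, z up, the work surface at z = 0. Lengths are in m, angles in rad, forces in N, time in s.
With the tool pointing down it reaches from about 0.4 to 0.875 m from the base axis. Payload 19.3 kg.
Tool frame: the origin (TCP) lies midway between the tips of the shut fingers; the grasp point (between the pads) lies bot.tcp_to_grasp behind it (bot.tcp_to_grasp is the distance from the TCP to the grasp point, in m); z points along the fingers, y is the line along which they close (so a half turn about z gives the same grasp; the last joint's range is limited). The gripper opens to 85 mm and grips with 20 to 120 N. Pads are 22 mm wide; open, the fingers measure 114 mm over their backs; the gripper's body (76 mm by 85 mm) begins 54 mm behind the grasp point. The pads swing forward as they close: fully open they stand 13 mm farther back than shut.
Start: joints at [1.194, 0.521, -0.036, 1.599, 0.021, 1.021, -0.113], TCP at [0.189, -0.596, 0.231] pointing down, gripper open.
Joint ranges: [-2.91, 2.91], [-0.3, 2.13], [-1.5, 1.42], [0.17, 2.43], [-1.26, 4.41], [0.16, 1.93], [-2.52, 2.52]. Speed limits (rad/s): [1.89, 1.89, 2.39, 2.39, 3.01, 3.01, 3.01].

### API

Orientations are given as [roll, pitch, yaw] about the fixed x, y, z axes, in that order (R = Rz(yaw) Ry(pitch) Rx(roll)).
In Python, from workcell import observe, imaging, bot gives the robot as it stands.
- The arm moves only by the tool send_rows, never from a script. Its argument "plan" is text: rows parted by semicolons, each of 7 numbers parted by spaces: the shift along the tool's x, y, z in m, then the turn, a rotation vector about the tool's x, y, z in degrees, then the finger opening in m, from 0 to 0.0854. In form: dx dy dz rx ry rz claw; .... A call has 1 to 10 rows; each row is the pose to reach, as a shift and turn from the pose commanded when the call began, along the tool's axes at that moment; what a row does not reach only later rows make up. A row lasts 1/12 s, in which the tool goes at most 41.7 mm and 7.16 degrees, less where a joint would pass 70% of its speed; a pose out of reach is approached as far as the arm can. A call with a gripper value outside its range is refused whole. The fingers move at their own pace and stop on an object; "grip_force" is the grip in N (left out, the last holds). Time passes only in rows, so rows that repeat a pose let the fingers close. It gives the time, the measured TCP pose, the force, the opening and the grip force at its end, in the units of the state.
- observe(): the state, without advancing time (a new reading comes with each control period).
- imaging.grab_frame(name): name is "side" or "top" or "wrist"; returns a dict with "color" (384x512x3 uint8, red, green, blue), "fx", "fy", "cx", "cy" (pixels), "dist_coeffs" ([k1, k2, p1, p2, k3] as OpenCV has them; the pictures are not rectified), "eye" and "orientation" of the camera in the world; the wrist camera has in their place "tool_from_camera" (4x4, takes a point from camera to tool coordinates, whose origin is the TCP and whose axes are the flange's). Camera axes: x right, y down, z forward; pixel columns grow to the right and rows downward; lengths in m; the calibration is good to about 2 mm. A picture is of the moment at which its call begins: read the wrist's pose just before it. There is no depth.
- bot.job_done(): hands the job in; it is judged then, once.
The state is a dict: "clock": time; "qpos": joint angles; "qd": joint speeds; "joint_efforts": joint torques, N m; "position": TCP position; "tool_rot": TCP orientation; "force": force on the tool from outside, world axes, zero at the start; "moment": the same for the moment, N m; "grip_width": finger opening in m; "finger_force": force on a finger pad.
Only numpy, scipy, OpenCV 4.12 (cv2) and the standard library are available. Lean on these libraries where they do the work, as an engineer would, in place of code of your own. Each camera call takes 0.05 s, during which the arm holds its last target. There are 200 camera calls.

## Working session

There is one attempt and no reset: what is moved stays moved. The work goes in short steps, Python scripts to look and compute and a tool call to move; the robot and the scene stay as the last step left them, time stands still between calls to the robot, and variables do not carry over. Pictures are saved under pics/ and viewed, at most 10 in all, crops included, and the job is handed in when it is done.

Besides the shell and the picture viewer there is one more tool, called after "Request:" as name(argument=value, ...) on one line, values as JSON. send_rows: Moves the arm, as the interface text tells. Its arguments: {"type":"object","properties":{"plan":{"type":"string"},"grip_force":{"type":"number"}},"required":["plan"]}

```bash
mkdir -p pics; ls; cat > h.py <<'E'
import numpy as np, cv2
from scipy.spatial.transform import Rotation as R
from workcell import observe, imaging, bot
def grab(n):
    s=observe(); f=imaging.grab_frame(n)
    f['K']=np.array([[f['fx'],0,f['cx']],[0,f['fy'],f['cy']],[0,0,1.]])
    if 'eye' not in f:
        T=np.eye(4); T[:3,:3]=rot(s['tool_rot']); T[:3,3]=s['position']
        T=T@np.array(f['tool_from_camera']); f['R']=T[:3,:3]; f['e']=T[:3,3]
    else: f['R']=rot(f['orientation']); f['e']=np.array(f['eye'])
    return f
def rot(o):
    o=np.array(o,float)
    if o.shape==(3,3): return o
    return R.from_euler('xyz',o).as_matrix() if o.size==3 else R.from_quat(o).as_matrix()
def ray(f,px,z):
    p=cv2.undistortPoints(np.array(px,float).reshape(-1,1,2),f['K'],np.array(f['dist_coeffs'],float)).reshape(-1,2)
    d=np.c_[p,np.ones(len(p))]@f['R'].T
    return f['e']+d*((z-f['e'][2])/d[:,2])[:,None]
def proj(f,P):
    P=(np.array(P,float).reshape(-1,3)-f['e'])@f['R']
    return cv2.projectPoints(P,np.zeros(3),np.zeros(3),f['K'],np.array(f['dist_coeffs'],float))[0].reshape(-1,2)
E
python3 - <<'E'
from h import *
print(observe(), bot.tcp_to_grasp)
ims=[]
for n in('side','top'):
    f=grab(n); print(n,f['e'],f['orientation'],f['fx']); cv2.imwrite(f'pics/{n}0.png',f['color'][...,::-1])
    ims.append(cv2.resize(f['color'][...,::-1],None,fx=1.5,fy=1.5))
    cv2.imwrite(f'pics/{n}0x.png',ims[-1])
E
```

```text
pics
{'clock': 0.0, 'qpos': array([ 1.19380605,  0.52199237, -0.03633397,  1.59994049,  0.02121477,
        1.02112054, -0.1127899 ]), 'qd': array([ 0.0006226 , -0.00075504,  0.00157725, -0.00062038,  0.00093781,
        0.00016061, -0.00263707]), 'joint_efforts': array([ 2.64591232e-03, -9.27090955e+01,  1.98136993e+00, -3.69924760e+01,
        1.79826259e-02,  8.30816425e-03,  3.03077934e-05]), 'position': array([ 0.18862379, -0.59553398,  0.23076333]), 'tool_rot': array([-3.14052076e+00,  8.51728778e-05,  3.06802648e-01]), 'force': array([-0.73127274, -0.39998019, -0.62111606]), 'moment': array([-0.01185123, -0.00399399, -0.0081713 ]), 'finger_force': 0.0, 'grip_width': 0.08480286001810013} 0.0187
side [0.43400355 0.85727135 0.99117015] [-2.40914851 -0.01241898 -2.98793843] 493.0181896706987
top [0.45213907 0.01942515 1.42966316] [-3.07735794e+00  1.90381611e-03 -1.59427892e+00] 436.80691585117944
```

View pics/top0x.png

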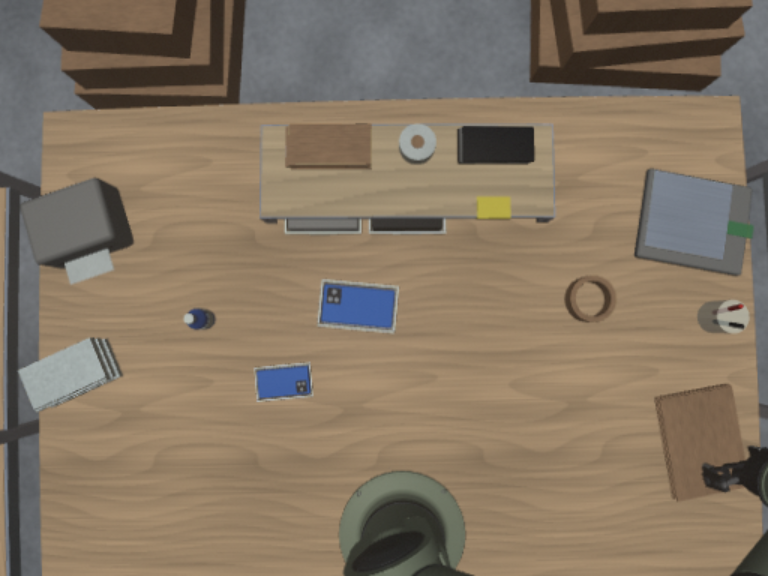

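View pics/side0x.png

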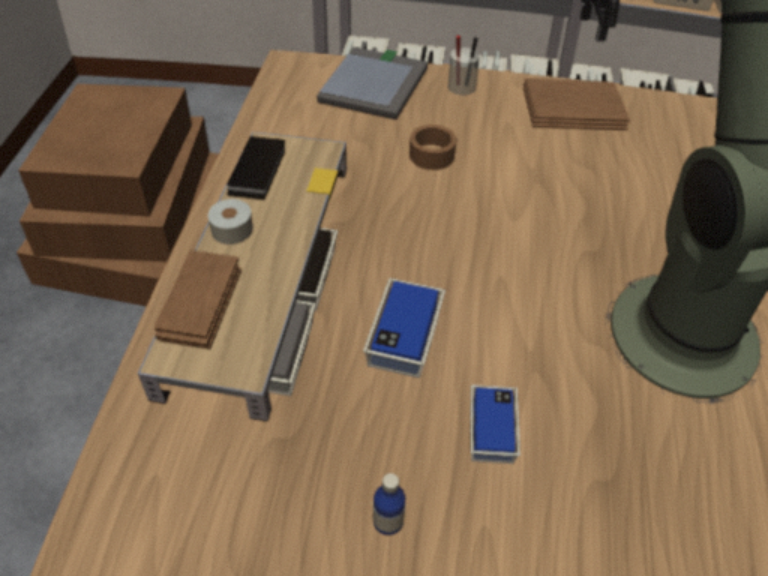

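Top view, enlarged pixels: two blue bins, the larger at (358,306) and a smaller look-alike at (283,382). The tag is at (494,208), the black and grey bins at (408,225) and (323,225), the tape at (590,298) and the bottle at (197,319). Next I measure both blue bins and crop the candidate.

```bash
cat > meas.py <<'E'
from h import *
def bluebin(f,guess_z=.054,show=True):
    hsv=cv2.cvtColor(f['color'],cv2.COLOR_RGB2HSV)
    m=cv2.inRange(hsv,(108,120,60),(130,255,255))
    m=cv2.morphologyEx(m,cv2.MORPH_CLOSE,np.ones((9,9)))
    out=[]
    for c in cv2.findContours(m,0,cv2.CHAIN_APPROX_NONE)[0]:
        if cv2.contourArea(c)<150: continue
        w=ray(f,c.reshape(-1,2),guess_z)[:,:2]
        (x,y),(a,b),t=cv2.minAreaRect((w*1000).astype(np.float32))
        if a<b: a,b=b,a; t+=90
        t=(t+90)%180-90   # long axis angle
        yaw=(t-90+90)%180-90
        out.append((x,y,a,b,yaw))
    return out
E
python3 - <<'E'
from meas import *
f=grab('top')
for o in bluebin(f): print('blue',np.round(o,1))
hsv=cv2.cvtColor(f['color'],cv2.COLOR_RGB2HSV)
m=cv2.inRange(hsv,(24,150,120),(34,255,255))
c=max(cv2.findContours(m,0,cv2.CHAIN_APPROX_NONE)[0],key=cv2.contourArea)
w=ray(f,c.reshape(-1,2),.078)[:,:2]*1000; print('tag',cv2.minAreaRect(w.astype(np.float32)))
P=lambda l,z:print(l,z,np.round(ray(f,np.array(l)/1.5,z)[:,:2]*1000,1).tolist())
P([(261,218),(554,216)],.076); P([(261,125),(554,125)],.076)
P([(285,233),(361,233),(370,233),(445,232)],.048)
P([(590,298),(568,298),(614,298)],.048);P([(190,319)],.13)
g=f['color'][170:280,150:290,::-1]; cv2.imwrite('pics/crop1.png',cv2.resize(g,None,fx=5,fy=5,interpolation=2))
E
```

```text
blue [337.6 240.6 106.2  55.7   4.6]
blue [492.7  81.7 146.7  76.3  -6.7]
tag ((689.052001953125, -207.98512268066406), (63.10089111328125, 41.162994384765625), 88.81698608398438)
[(261, 218), (554, 216)] 0.076 [[679.4, 278.2], [669.3, -335.1]]
[(261, 125), (554, 125)] 0.076 [[878.6, 276.9], [864.4, -344.3]]
[(285, 233), (361, 233), (370, 233), (445, 232)] 0.048 [[650.5, 232.4], [646.5, 70.6], [646.0, 51.5], [644.4, -107.9]]
[(590, 298), (568, 298), (614, 298)] 0.048 [[496.6, -412.5], [497.8, -365.2], [495.4, -464.3]]
[(190, 319)] 0.13 [[470.9, 412.7]]
```

View pics/crop1.png

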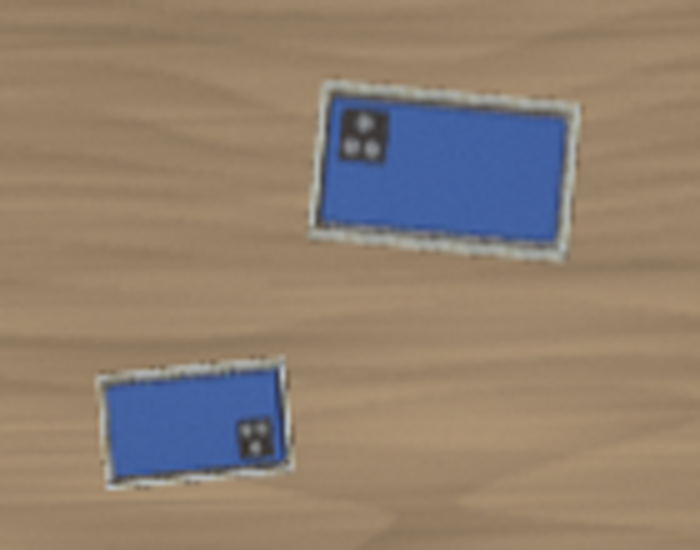

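There are two candidates. The large one at top(358,306) has a case top of 147x76 mm and a rim of about 165x100, which fits. The small one at (283,382) measures 106x56 mm at the same assumed height, so it's the look-alike. The crop confirms the large one.

Target is about (0.691, -0.208) with yaw -1°. The plan is to push -y on the bin's left end with two spread fingers, then +x on its front.

```bash
cat > go.py <<'E'
import sys
from h import *
def go(x,y,z,yaw,frm=None):
    s=observe()
    p,Rm=(s['position'],rot(s['tool_rot'])) if frm is None else (np.array(frm[:3]),R.from_euler('xyz',[np.pi,0,np.radians(frm[3])]).as_matrix())
    T=R.from_euler('xyz',[np.pi,0,np.radians(yaw)]).as_matrix()
    d=Rm.T@(np.array([x,y,z])-p); rv=R.from_matrix(Rm.T@T).as_rotvec(degrees=True)
    print(f'to {x,y,z,yaw}:',np.round(d,4),np.round(rv,1))
if __name__=='__main__':
    s=observe(); print(round(s['clock'],2),np.round(s['position'],4),np.round(np.degrees(s['tool_rot']),2),np.round(s['force'],1),round(s['grip_width'],4))
    fr=None
    for a in sys.argv[1:]:
        t=list(map(float,a.split(','))); go(*t,frm=fr); fr=t
E
python3 go.py .45,-.3,.23,50 .49,.215,.23,89 .49,.215,.02,89
```

```text
0.15 [ 0.1887 -0.5956  0.2309] [-179.95    0.     17.58] [-0.1 -0.1  0.6] 0.0856
to (0.45, -0.3, 0.23, 50.0): [ 0.3384 -0.2029  0.001 ] [ -0.   -0.  -32.4]
to (0.49, 0.215, 0.23, 89.0): [ 0.4202 -0.3004 -0.    ] [ -0.   0. -39.]
to (0.49, 0.215, 0.02, 89.0): [ 0.   -0.    0.21] [0. 0. 0.]
```

Request:
send_rows(plan="0.338 -0.203 0 0 0 -32.4 0.05;0.338 -0.203 0 0 0 -32.4 0.05;0.338 -0.203 0 0 0 -32.4 0.05;0.338 -0.203 0 0 0 -32.4 0.05;0.338 -0.203 0 0 0 -32.4 0.05;0.338 -0.203 0 0 0 -32.4 0.05;0.338 -0.203 0 0 0 -32.4 0.05;0.338 -0.203 0 0 0 -32.4 0.05;0.338 -0.203 0 0 0 -32.4 0.05;0.338 -0.203 0 0 0 -32.4 0.05")

```text
clock: 0.98
position: [0.4528, -0.2956, 0.2314]
tool_rot: [3.142, -0.002, 0.877]
force: [-0.2, -0.5, 0.3]
grip_width: 0.05
finger_force: 0.0
```

Request:
send_rows(plan="0.42 -0.30 0 0 0 -39 0.05;0.42 -0.30 0 0 0 -39 0.05;0.42 -0.30 0 0 0 -39 0.05;0.42 -0.30 0 0 0 -39 0.05;0.42 -0.30 0 0 0 -39 0.05;0.42 -0.30 0 0 0 -39 0.05;0.42 -0.30 0 0 0 -39 0.05;0.42 -0.30 0 0 0 -39 0.05;0.42 -0.30 0 0 0 -39 0.05;0.42 -0.30 0 0 0 -39 0.05")

```text
clock: 1.82
position: [0.4819, 0.117, 0.2314]
tool_rot: [3.141, 0.0, 1.553]
force: [1.2, 0.5, 0.1]
grip_width: 0.0499
finger_force: 0.0
```

```bash
python3 go.py .49,.215,.1,89
```

```text
1.82 [0.4819 0.117  0.2314] [1.7999e+02 1.0000e-02 8.8960e+01] [1.2 0.5 0.1] 0.0499
to (0.49, 0.215, 0.1, 89.0): [0.0981 0.0063 0.1313] [ 0.  0. -0.]
```

Request:
send_rows(plan="0.098 0.016 0 0 0 0 0.05;0.098 0.016 0 0 0 0 0.05;0.098 0.016 0 0 0 0 0.05;0.098 0.016 0.04 0 0 0 0.05;0.098 0.016 0.08 0 0 0 0.05;0.098 0.016 0.12 0 0 0 0.05;0.098 0.016 0.15 0 0 0 0.05;0.098 0.016 0.18 0 0 0 0.05;0.098 0.016 0.205 0 0 0 0.05;0.098 0.016 0.21 0 0 0 0.05")

```text
clock: 2.65
position: [0.498, 0.212, 0.0177]
tool_rot: [-3.137, 0.002, 1.553]
force: [-0.5, -0.7, -0.1]
grip_width: 0.0502
finger_force: 0.0
```

```bash
python3 go.py .495,.19,.02,89; python3 - <<'E'
from meas import *
f=grab('top')
for o in bluebin(f): print(np.round(o,1))
f=grab('wrist'); cv2.imwrite('pics/w1.png',f['color'][...,::-1])
E
```

```text
2.65 [0.498  0.212  0.0177] [-1.7973e+02  1.2000e-01  8.9000e+01] [-0.5 -0.7 -0.1] 0.0502
to (0.495, 0.19, 0.02, 89.0): [-0.0221 -0.0026 -0.0023] [-0.3  0.1  0. ]
[336.4 253.4  80.5  56.    4.5]
[492.9  81.7 147.   76.1  -7. ]
```

View pics/w1.png

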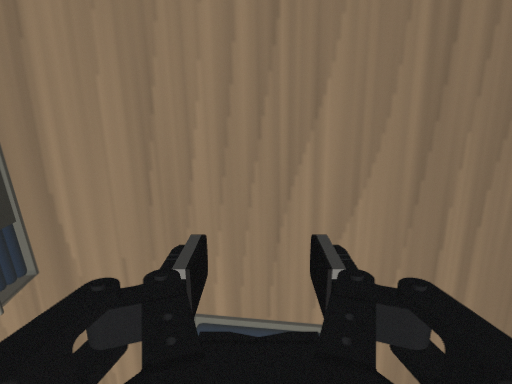

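The wrist view shows the bin's left rim at row ~320 between the fingers, and the fingers standing clear of it. Pushing along -tool x.

Request:
send_rows(plan="-0.015 -0.003 -0.002 0 0 0 0.05;-0.025 -0.003 -0.002 0 0 0 0.05;-0.031 -0.003 -0.002 0 0 0 0.05;-0.036 -0.003 -0.002 0 0 0 0.05;-0.040 -0.003 -0.002 0 0 0 0.05;-0.044 -0.003 -0.002 0 0 0 0.05;-0.048 -0.003 -0.002 0 0 0 0.05;-0.052 -0.003 -0.002 0 0 0 0.05;-0.056 -0.003 -0.002 0 0 0 0.05;-0.060 -0.003 -0.002 0 0 0 0.05")

```text
clock: 3.58
position: [0.4959, 0.1527, 0.0233]
tool_rot: [-3.142, -0.0, 1.553]
force: [-1.0, 3.2, 1.9]
grip_width: 0.05
finger_force: 1.3
```

```bash
python3 go.py .495,-.11,.02,89; python3 - <<'E'
from meas import *
f=grab('top')
for o in bluebin(f): print(np.round(o,1))
f=grab('side'); 
for o in bluebin(f): print(np.round(o,1))
E
```

```text
3.58 [0.4959 0.1527 0.0233] [-1.800e+02 -1.000e-02  8.898e+01] [-1.   3.2  1.9] 0.05
to (0.495, -0.11, 0.02, 89.0): [-0.2627  0.0038  0.0033] [-0. -0. -0.]
[337.5 240.4 106.5  56.    4.6]
[498.6  45.7 116.8  72.5  -1.4]
[472.9 413.8  37.9  37.1   7.6]
[337.  257.6 105.5  55.7   4. ]
```

Request:
send_rows(plan="-0.006 0 0.003 0 0 0 0.05;-0.014 0 0.003 0 0 0 0.05;-0.024 0 0.003 0 0 0 0.05;-0.034 0 0.003 0 0 0 0.05;-0.044 0 0.003 0 0 0 0.05;-0.054 0 0.003 0 0 0 0.05;-0.064 0 0.003 0 0 0 0.05;-0.074 0 0.003 0 0 0 0.05;-0.084 0 0.003 0 0 0 0.05;-0.094 0 0.003 0 0 0 0.05")

```text
clock: 4.52
position: [0.4942, 0.0578, 0.0203]
tool_rot: [-3.142, 0.0, 1.553]
force: [0.5, 0.9, -1.3]
grip_width: 0.0502
finger_force: 0.5
```

Request:
send_rows(plan="-0.010 0 0 0 0 0 0.05;-0.020 0 0 0 0 0 0.05;-0.030 0 0 0 0 0 0.05;-0.040 0 0 0 0 0 0.05;-0.050 0 0 0 0 0 0.05;-0.060 0 0 0 0 0 0.05;-0.070 0 0 0 0 0 0.05;-0.080 0 0 0 0 0 0.05;-0.090 0 0 0 0 0 0.05;-0.100 0 0 0 0 0 0.05")

```text
clock: 5.35
position: [0.4924, -0.042, 0.0203]
tool_rot: [3.142, -0.0, 1.553]
force: [0.1, 1.1, -0.9]
grip_width: 0.05
finger_force: 0.7
```

Request:
send_rows(plan="-0.010 0 0 0 0 0 0.05;-0.020 0 0 0 0 0 0.05;-0.030 0 0 0 0 0 0.05;-0.036 0 0 0 0 0 0.05;-0.040 0 0 0 0 0 0.05;-0.042 0 0 0 0 0 0.05;-0.042 0 0 0 0 0 0.05")

```text
clock: 5.93
position: [0.4917, -0.0834, 0.0203]
tool_rot: [-3.142, 0.0, 1.553]
force: [0.3, 0.2, 0.2]
grip_width: 0.05
finger_force: 0.0
```

```bash
python3 go.py .495,-.1145,.02,89; python3 - <<'E'
from meas import *
f=grab('top')
for o in bluebin(f): print(np.round(o,1))
cv2.imwrite('pics/t2.png',cv2.resize(f['color'][120:260,170:420,::-1],None,fx=3,fy=3))
f=grab('side'); 
for o in bluebin(f): print(np.round(o,1))
E
```

```text
5.93 [ 0.4917 -0.0834  0.0203] [-1.800e+02  1.000e-02  8.896e+01] [0.3 0.2 0.2] 0.05
to (0.495, -0.1145, 0.02, 89.0): [-0.0311  0.0039  0.0003] [-0.  0. -0.]
[337.4 240.6 106.2  55.4   4.6]
[ 495.5 -224.3   72.6   50.8   88.1]
[473.1 412.7  37.1  35.8 -82.4]
[336.9 257.6 105.5  55.8   4. ]
```

View pics/t2.png

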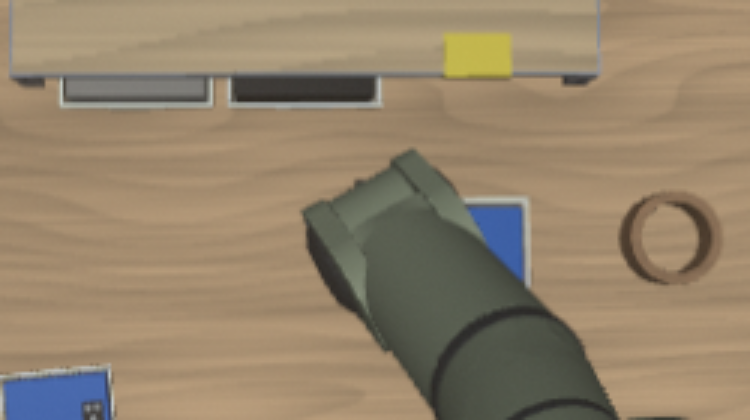

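The crop shows the arm over the bin's left half, with its right end visible at crop (500,240). Its centre works out near y=-0.176, so it needs another 28 mm.

Request:
send_rows(plan="-0.005 0 0 0 0 0 0.05;-0.011 0 0 0 0 0 0.05;-0.017 0 0 0 0 0 0.05;-0.022 0 0 0 0 0 0.05;-0.026 0 0 0 0 0 0.05;-0.028 0 0 0 0 0 0.05;-0.028 0 0 0 0 0 0.05;-0.008 0 0 0 0 0 0.05;0.02 0 0 0 0 0 0.05;0.02 0 -0.03 0 0 0 0.05")

```text
clock: 6.87
position: [0.4904, -0.0569, 0.0475]
tool_rot: [-3.137, -0.003, 1.56]
force: [-1.4, 1.3, -0.8]
grip_width: 0.05
finger_force: 0.0
```

```bash
python3 go.py .495,-.05,.18,89 .36,-.10,.18,30 .392,-.2045,.15,-1 .392,-.2045,.02,-1; python3 - <<'E'
from meas import *
f=grab('top')
for o in bluebin(f): print(np.round(o,1))
E
```

```text
6.87 [ 0.4904 -0.0569  0.0475] [-179.72   -0.18   89.36] [-1.4  1.3 -0.8] 0.05
to (0.495, -0.05, 0.18, 89.0): [ 0.0073  0.0039 -0.1325] [-0.3 -0.2  0.4]
to (0.36, -0.1, 0.18, 30.0): [-0.0523 -0.1341 -0.    ] [ 0. -0. 59.]
to (0.392, -0.2045, 0.15, -1.0): [-0.0245  0.1065  0.03  ] [ 0. -0. 31.]
to (0.392, -0.2045, 0.02, -1.0): [ 0.   -0.    0.13] [0. 0. 0.]
[337.4 240.6 106.2  55.4   4.6]
[ 493.7 -223.   111.1   75.9   -1.4]
```

Request:
send_rows(plan="0.005 0.004 -0.04 0 0 0 0.05;0.005 0.004 -0.08 0 0 0 0.05;0.005 0.004 -0.12 0 0 0 0.05;0.005 0.004 -0.132 0 0 7 0.06;0.005 0.004 -0.132 0 0 14 0.07;0.005 0.004 -0.132 0 0 21 0.085;0.005 0.004 -0.132 0 0 28 0.085;0.005 0.004 -0.132 0 0 35 0.085;0.005 0.004 -0.132 0 0 42 0.085;0.005 0.004 -0.132 0 0 49 0.085")

```text
clock: 7.75
position: [0.496, -0.0582, 0.1823]
tool_rot: [3.142, 0.0, 0.692]
force: [0.7, 0.6, -0.7]
grip_width: 0.0854
finger_force: 0.0
```

```bash
python3 go.py .405,-.2045,.18,-1 .405,-.2045,.02,-1; python3 - <<'E'
from meas import *
f=grab('top')
for o in bluebin(f): print(np.round(o,1))
E
```

```text
7.75 [ 0.496  -0.0582  0.1823] [1.800e+02 2.000e-02 3.963e+01] [ 0.7  0.6 -0.7] 0.0854
to (0.405, -0.2045, 0.18, -1.0): [-0.1634  0.0546  0.0024] [ 0.   0.  40.6]
to (0.405, -0.2045, 0.02, -1.0): [ 0.   -0.    0.16] [0. 0. 0.]
[337.4 240.6 106.2  55.4   4.6]
[ 493.4 -237.2   82.6   75.9   -1.4]
```

Request:
send_rows(plan="-0.163 0.055 0 0 0 40.6 0.085;-0.163 0.055 0 0 0 40.6 0.085;-0.163 0.055 0 0 0 40.6 0.085;-0.163 0.055 0 0 0 40.6 0.085;-0.163 0.055 0 0 0 40.6 0.085;-0.163 0.055 0 0 0 40.6 0.085;-0.163 0.055 0 0 0 40.6 0.085;-0.163 0.055 0 0 0 40.6 0.085")

```text
clock: 8.47
position: [0.4067, -0.2047, 0.1823]
tool_rot: [3.142, 0.0, -0.005]
force: [-0.5, 0.5, 0.0]
grip_width: 0.0852
finger_force: 0.0
```

```bash
python3 go.py  .405,-.2045,.02,-1; python3 - <<'E'
from meas import *
f=grab('top')
for o in bluebin(f): print(np.round(o,1))
f=grab('side')
for o in bluebin(f): print('s',np.round(o,1))
f=grab('wrist')
for o in bluebin(f): print('w',np.round(o,1))
cv2.imwrite('pics/w2.png',f['color'][...,::-1])
E
```

```text
8.47 [ 0.4067 -0.2047  0.1823] [ 1.8e+02  1.0e-02 -3.1e-01] [-0.5  0.5  0. ] 0.0852
to (0.405, -0.2045, 0.02, -1.0): [-0.0016 -0.0002  0.1623] [0.  0.  0.7]
[337.6 240.6 106.2  55.7   4.6]
[ 494.2 -204.   149.2   75.8   -1.4]
s [472.9 412.5  37.1  35.9 -81. ]
s [336.9 257.7 105.7  55.8   4. ]
s [ 494.  -198.9  148.3   77.6   -0.8]
w [ 494.3 -207.1  147.5   78.5   -1.1]
```

View pics/w2.png

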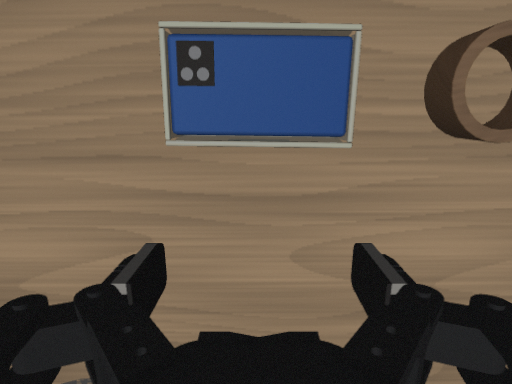

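The wrist view shows the bin square ahead, spanning columns 160-360. The open fingers stand at columns ~150 and 370, in front of its front rim at row ~145. The tape is clear to the right.

Request:
send_rows(plan="-0.002 0 0.04 0 0 0.7 0.085;-0.002 0 0.08 0 0 0.7 0.085;-0.002 0 0.12 0 0 0.7 0.085;-0.002 0 0.15 0 0 0.7 0.085;-0.002 0 0.162 0 0 0.7 0.085;-0.002 0 0.162 0 0 0.7 0.085;0.010 0 0.162 0 0 0.7 0.085;0.017 0 0.162 0 0 0.7 0.085;0.022 0 0.162 0 0 0.7 0.085;0.027 0 0.162 0 0 0.7 0.085")

```text
clock: 9.45
position: [0.4343, -0.2053, 0.0211]
tool_rot: [3.141, -0.001, -0.022]
force: [-2.1, -0.0, 1.5]
grip_width: 0.0853
finger_force: 1.3
```

```bash
python3 go.py  .63,-.208,.02,-1; python3 - <<'E'
from meas import *
f=grab('top')
for o in bluebin(f): print(np.round(o,1))
f=grab('wrist')
for o in bluebin(f): print('w',np.round(o,1))
E
```

```text
9.45 [ 0.4343 -0.2053  0.0211] [ 1.7999e+02 -6.0000e-02 -1.2800e+00] [-2.1 -0.   1.5] 0.0853
to (0.63, -0.208, 0.02, -1.0): [ 0.1957 -0.0017  0.0013] [ 0.  -0.1 -0.3]
[337.6 240.6 106.2  55.7   4.6]
[ 495.7 -205.5  146.4   72.6   -1.4]
w [ 497.5 -207.3  146.6   77.6   -1.4]
```

Request:
send_rows(plan="0.006 0 0 0 0 0 0.085;0.014 0 0 0 0 0 0.085;0.022 0 0 0 0 0 0.085;0.030 0 0 0 0 0 0.085;0.038 0 0 0 0 0 0.085;0.046 -0.001 0 0 0 0 0.085;0.054 -0.001 0 0 0 0 0.085;0.062 -0.001 0 0 0 0 0.085;0.070 -0.001 0 0 0 0 0.085;0.078 -0.001 0 0 0 0 0.085")

```text
clock: 10.38
position: [0.5124, -0.206, 0.0203]
tool_rot: [-3.142, -0.0, -0.023]
force: [-2.2, 0.4, 0.9]
grip_width: 0.0851
finger_force: 1.2
```

Request:
send_rows(plan="0.008 0 0 0 0 0 0.085;0.016 0 0 0 0 0 0.085;0.024 0 0 0 0 0 0.085;0.032 0 0 0 0 0 0.085;0.040 -0.001 0 0 0 0 0.085;0.048 -0.001 0 0 0 0 0.085;0.056 -0.001 0 0 0 0 0.085;0.062 -0.001 0 0 0 0 0.085;0.066 -0.001 0 0 0 0 0.085;0.068 -0.001 0 0 0 0 0.085")

```text
clock: 11.22
position: [0.5801, -0.2066, 0.0202]
tool_rot: [-3.142, -0.0, -0.023]
force: [-2.6, 0.7, 2.4]
grip_width: 0.0853
finger_force: 1.3
```

```bash
python3 go.py  .629,-.208,.02,-1; python3 - <<'E'
from meas import *
f=grab('top')
for o in bluebin(f): print(np.round(o,1))
a=f['color'][100:230,280:400,::-1]
f=grab('wrist'); cv2.imwrite('pics/wt3.png',np.hstack([f['color'][...,::-1],cv2.resize(a,(288,384))]))
E
```

```text
11.22 [ 0.5801 -0.2066  0.0202] [-1.7999e+02 -1.0000e-02 -1.3200e+00] [-2.6  0.7  2.4] 0.0853
to (0.629, -0.208, 0.02, -1.0): [0.0489 0.0003 0.0002] [-0.  -0.  -0.3]
[337.6 240.6 106.2  55.7   4.6]
[ 636.4 -165.5   67.6   63.8   88.2]
```

View pics/wt3.png

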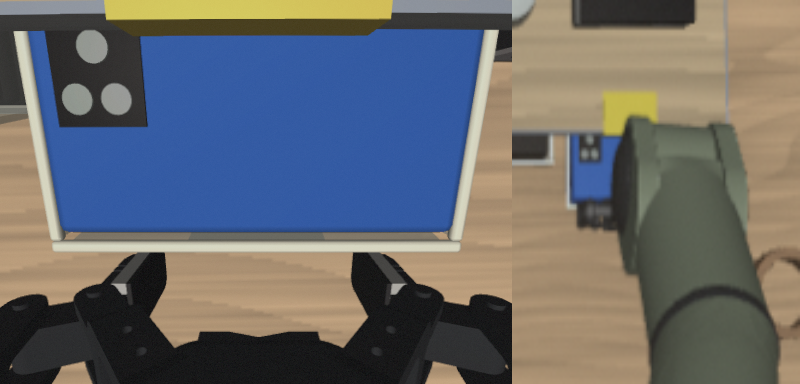

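The wrist view shows the bin half under the deck. Its front rim runs from (53,247) to (461,247), and the tag's upper edges run from (105,20) to (391,20). Next I compute the offsets.

```bash
cat > chk.py <<'E'
from h import *
def show(f,name,l,z): print(name,np.round(ray(f,l,z)[:,:2]*1000,1).tolist())
E
python3 - <<'E'
from chk import *
f=grab('wrist')
show(f,'front rim',[(53,249),(461,249)],.046)
show(f,'tag',[(105,19),(391,19)],.078)
show(f,'deck edge',[(10,14),(500,12)],.076)
E
```

```text
front rim [[594.6, -124.0], [590.4, -291.5]]
tag [[669.8, -172.1], [668.0, -243.0]]
deck edge [[672.3, -147.1], [669.7, -271.5]]
```

Request:
send_rows(plan="0.006 0 0 0 0 0 0.085;0.013 0 0 0 0 0 0.085;0.020 0 0 0 0 0 0.085;0.027 0 0 0 0 0 0.085;0.034 0 0 0 0 0 0.085;0.040 0 0 0 0 0 0.085;0.044 0 0 0 0 0 0.085;0.047 0 0 0 0 0 0.085;0.048 0 0 0 0 0 0.085;0.048 0 0 0 0 0 0.085")

```text
clock: 12.2
position: [0.6278, -0.2077, 0.0203]
tool_rot: [-3.142, -0.0, -0.023]
force: [-0.6, 0.2, -0.3]
grip_width: 0.085
finger_force: 0.0
```

```bash
python3 go.py; python3 - <<'E'
from chk import *
f=grab('wrist'); cv2.imwrite('pics/w4.png',f['color'][...,::-1])
E
```

```text
12.2 [ 0.6278 -0.2077  0.0203] [-1.80e+02 -1.00e-02 -1.32e+00] [-0.6  0.2 -0.3] 0.085
```

View pics/w4.png

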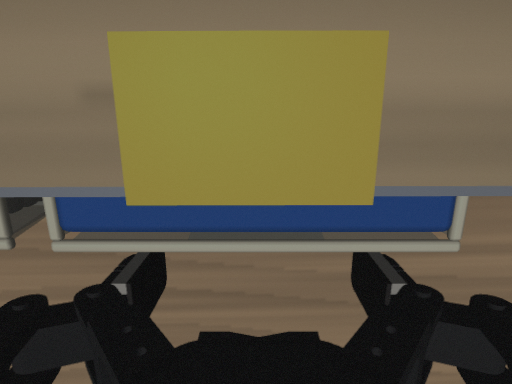

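The wrist view shows our front rim at row ~249, level with the black bin's corner at (10,247), and the tag roughly centred over the bin. Backing straight off, then a check from above.

Request:
send_rows(plan="-0.01 0 0 0 0 0 0.085;-0.03 0 0 0 0 0 0.085;-0.06 0 0 0 0 0 0.085;-0.09 0 -0.02 0 0 0 0.085;-0.12 0 -0.06 0 0 0 0.085;-0.14 0 -0.10 0 0 0 0.085;-0.14 0 -0.14 0 0 0 0.085;-0.14 0 -0.16 0 0 0 0.085;-0.14 0 -0.16 0 0 0 0.085;-0.14 0 -0.16 0 0 0 0.085")

```text
clock: 13.08
position: [0.4882, -0.205, 0.1822]
tool_rot: [3.14, -0.004, -0.024]
force: [-0.1, 0.3, -0.4]
grip_width: 0.0849
finger_force: 0.0
```

```bash
python3 go.py; python3 - <<'E'
from chk import *
f=grab('wrist'); cv2.imwrite('pics/w5.png',cv2.resize(f['color'][...,::-1],(768,576)))
E
```

```text
13.08 [ 0.4882 -0.205   0.1822] [179.92  -0.21  -1.35] [-0.1  0.3 -0.4] 0.0849
```

View pics/w5.png

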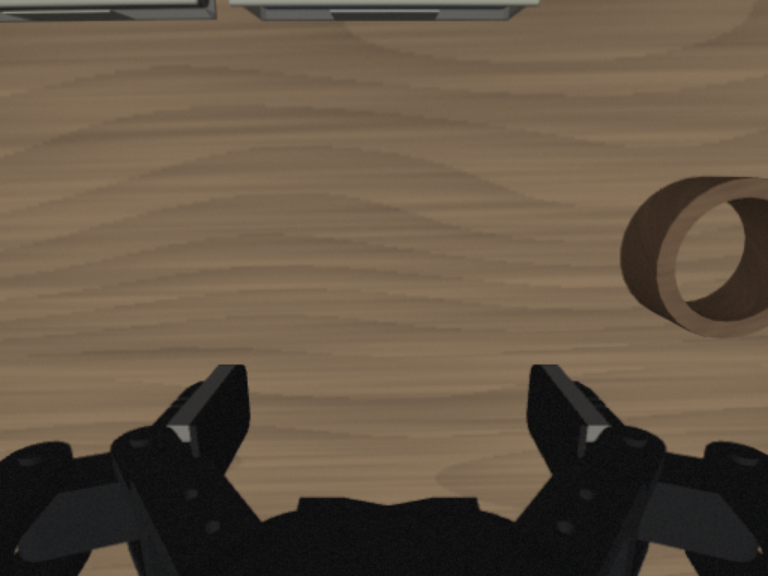

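The wrist view shows both bin fronts at the top edge, at enlarged row ~6. Ours spans columns 230-540, and the black bin's corner is at column 215. Numeric check with this view and the top view.

```bash
python3 - <<'E'
from chk import *
f=grab('wrist')
show(f,'ours',np.array([(230,6),(540,6)])/1.5,.045); show(f,'black',np.array([(100,6),(214,6)])/1.5,.045)
f=grab('top'); hsv=cv2.cvtColor(f['color'],cv2.COLOR_RGB2HSV)
m=cv2.inRange(hsv,(0,0,140),(180,60,255))
# world grid sampling of whiteness in plane z=.048
xs=np.arange(.630,.668,.0005)
for y in [.19,.15,.11,0,-.04,-.08,-.14,-.165,-.21,-.25,-.28]:
    p=proj(f,[(x,y,.048) for x in xs])
    v=cv2.remap(cv2.cvtColor(f['color'],cv2.COLOR_RGB2HSV)[...,1],p[:,0].astype(np.float32)[None],p[:,1].astype(np.float32)[None],1)[0].astype(float)
    k=v[v<70]; xx=xs[v<70]; print(y,'rim x',(round(xx.min(),4),round(xx.max(),4)) if len(xx) else v.min())
ys=np.arange(-.31,-.09,.001)
p=proj(f,[(.650,y,.048) for y in ys]).astype(np.float32)
v=cv2.remap(hsv[...,1],p[None,:,0],p[None,:,1],1)[0]
print('white ys at x=.65',ys[v<70].round(3))
E
```

```text
ours [[641.0, -126.1], [636.9, -291.2]]
black [[643.2, -56.4], [641.2, -117.5]]
0.19 rim x (np.float64(0.647), np.float64(0.668))
0.15 rim x (np.float64(0.6445), np.float64(0.668))
0.11 rim x (np.float64(0.646), np.float64(0.668))
0 rim x (np.float64(0.641), np.float64(0.668))
-0.04 rim x (np.float64(0.641), np.float64(0.668))
-0.08 rim x (np.float64(0.6415), np.float64(0.668))
-0.14 rim x (np.float64(0.639), np.float64(0.647))
-0.165 rim x (np.float64(0.638), np.float64(0.6465))
-0.21 rim x (np.float64(0.6355), np.float64(0.6455))
-0.25 rim x (np.float64(0.637), np.float64(0.6445))
-0.28 rim x (np.float64(0.6365), np.float64(0.648))
white ys at x=.65 [-0.291 -0.29  -0.289 -0.288 -0.287 -0.286 -0.285 -0.284 -0.283 -0.282
 -0.13  -0.129 -0.128 -0.127 -0.126 -0.125 -0.124 -0.123 -0.111 -0.11
 -0.109 -0.108 -0.107 -0.106 -0.105 -0.104 -0.103 -0.102 -0.101 -0.1
 -0.099 -0.098 -0.097 -0.096 -0.095 -0.094 -0.093 -0.092 -0.091]
```

```bash
python3 -c "
from workcell import bot
print(bot.job_done())"
```

```text
the job is handed in; nothing more can be done
None
```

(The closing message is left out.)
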